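Specimen plate onto the light viewer

ROBOT

A 7-joint arm with a two-finger parallel gripper is mounted at the origin on the work surface. World frame = base frame: x ahead of the robot, y to its left, z up, the work surface at z = 0. Lengths are in m, angles in rad, forces in N, time in s.
With the tool pointing down it reaches from about 0.35 to 0.9 m from the base axis. Payload 8.1 kg.
Tool frame: the origin (TCP) lies midway between the tips of the shut fingers; the grasp point (between the pads) lies arm.grasp_offset behind it (arm.grasp_offset is the distance from the TCP to the grasp point, in m); z points along the fingers, y is the line along which they close (so a half turn about z gives the same grasp; the last joint's range is limited). The gripper opens to 92 mm and grips with 3 to 60 N. Pads are 19 mm wide; open, the fingers measure 130 mm over their backs; the gripper's body (75 mm by 190 mm) begins 47 mm behind the grasp point.
Start: joints at [-0.103, 0.434, 0.025, 1.573, -0.012, 1.134, -0.075], TCP at [0.625, -0, 0.227] pointing down, gripper open.
Joint ranges: [-2.62, 2.62], [-0.44, 2.09], [-1.27, 1.32], [0.08, 2.57], [-1.32, 4.46], [0.12, 2], [-2.74, 2.74]. Speed limits (rad/s): [2.22, 2.22, 3.01, 3.01, 3.14, 3.14, 3.14].

INTERFACE

Orientations are given as a rotation vector (axis times angle).
In Python, from cell import observe, imaging, arm gives the robot as it stands.
- The arm moves only by the tool apply_moves, never from a script. Its argument "commands" is a list of rows, each a list of 5 numbers: the opening in per cent of the stroke, from 0 (shut) to 100 (fully open), then the shift along the world's x, y, z in units of 0.06 m (1.0 is 0.06 m), then the turn about the world's z in units of 0.5 rad (1.0 is 0.5 rad). A call has 1 to 12 rows; each row shifts and turns the commanded pose from where the row before left it; what a row does not reach is not made up. A row lasts 1/8 s, in which the tool goes at most 62.5 mm and 10.7 degrees, less where a joint would pass 70% of its speed; a pose out of reach is approached as far as the arm can. A call with a number of a shift or a turn outside -1 to 1 is refused whole. A call with a gripper value outside its range is refused whole. The fingers move at their own pace and stop on an object; "newtons" is the grip in N (left out, the last holds). Time passes only in rows, so rows that do not move let the fingers close. It gives the time, the measured TCP pose, the force, the opening and the grip force at its end, in the units of the state.
- observe(): the state, without advancing time (a new reading comes with each control period).
- imaging.get_image(name): name is "scene" or "side" or "wrist"; returns (picture, depth): 384x512x3 uint8, red, green, blue; 384x512 float32, m along the optical axis (not along the pixel's ray), 0 where there is no reading.
- imaging.camera_params(name): a dict with "camera_matrix" (3x3 intrinsics, pixels), "origin" and "rotation" of the camera in the world; the wrist camera has in their place "tool_from_camera" (4x4, takes a point from camera to tool coordinates, whose origin is the TCP and whose axes are the flange's). Camera axes: x right, y up, looking along -z (the intrinsics and any distortion apply to the point x, -y, -z); pixel columns grow to the right and rows downward; lengths in m; the calibration is good to about 2 mm. A picture is of the moment at which its call begins: read the wrist's pose just before it. camera_params takes no time and is no camera call.
- arm.sign_off(): hands the job in; it is judged then, once.
The state is a dict: "clock": time; "joints": joint angles; "dq": joint speeds; "joint_efforts": joint torques, N m; "position": TCP position; "ee_rot": TCP orientation; "force": force on the tool from outside, world axes, zero at the start; "ft_torque": the same for the moment, N m; "width": opening from 0.0 (shut) to 1.0 (fully open); "gripper_force": force on a finger pad.
Only numpy, scipy, OpenCV 4.12 (cv2) and the standard library are available. Lean on these libraries where they do the work, as an engineer would, in place of code of your own. Each camera call takes 0.05 s, during which the arm holds its last target. There are 200 camera calls.

TASK

Slide the tall specimen plate straight up out of the slotted rack and stand it gently on the ledge of the slanted light viewer, centred on the panel and leaning back flat against it. Then switch the viewer on by swinging its lever all the way over. Leave the two short plates in their slots, do not knock over the two amber bottles, and do not let the tall plate drop.

Things in the scene. Friction and masses are not known exactly. Their poses are not given: they have to be found in the camera images.
- rack: Grey plastic slotted rack, fixed; 150 (x) by 90 (y) mm, 58 mm high; origin at its underside's centre. Three slots across it at x = -42, 0, +42 mm each hold a plate, faces along the rack's x. Floor 8 mm thick. At both y ends of each slot a channel 11 mm wide guides the plate's side edges up to 58 mm above the table (1.5 mm play each side).
- tall_plate: The plate to move: a white-framed glass plate with a pressed fern leaf, 8 mm thick (x), 64 mm wide (y), 120 mm high (z), 85 g, the tallest of the three in the rack; it stands about 28 mm above the others. Its origin is the centre of its underside; z is up along its height, y along its width, x through its thickness; both faces are alike.
- tall_plate_top (a point): Centre of the tall plate's top edge, 120 mm above its origin.
- short_plate_a: A like plate, but 92 mm high; must stay in its slot. Its origin is the centre of its underside; z is up along its height, y along its width, x through its thickness; both faces are alike.
- short_plate_b: A second like plate, 92 mm high; must stay in its slot. Its origin is the centre of its underside; z is up along its height, y along its width, x through its thickness; both faces are alike.
- viewer: Grey slanted light viewer, fixed; base 150 (x) by 200 (y) by 20 mm, origin at its underside's centre; front = its -x, away from the robot. Panel with white window, 100 mm wide, centred at y = -40 mm, leans back 25 deg, top towards +x; face 85 mm up the slope (plate overhangs 35 mm). At its foot a ledge square to the face, 20 mm deep, lip 12 mm high. Black switch on the base at y = +65 mm.
- viewer_seat (a point): Point on the viewer's ledge where the tall plate's origin lies when it is home: middle of the panel's width, 4 mm in front of the panel's face, on the ledge's surface; in the viewer's frame at (-20, -40, 40) mm. The home plate's z axis is the viewer's (sin 25, 0, cos 25 degrees).
- switch (a joint): Viewer's toggle lever, rad: 0 = off, leaning 0.5 rad from vertical to the viewer's +x (towards the robot); 1.0 = on, fully over, leaning 0.5 rad to its -x (away from the robot). Starts at 0 to 0.12. Stays where left; about 1.5 N at the knob moves it. Pivot axis along the viewer's y at (0, 65, 42) mm in its frame.
- switch_tip (a point): Centre of the lever's round black knob, 26 mm across, 50 mm from the pivot; moves with the lever.
- amber_bottle_a: Amber glass bottle with a red cap, 52 mm across, 105 mm high, loose; origin at the centre of its underside, z up. Must not be knocked over.
- amber_bottle_b: A second bottle just like it. Must not be knocked over.
Mind the look-alikes: they are no part of the job. What is shaped like the rack but black or turquoise is not meant.

How it is judged:
On the way, in this order (a step that is already met when the one before it is completed fails the run):
1. the tall plate is drawn up clear of the rack's channels (z of tall_plate in the frame of rack above 0.062 m), for 0.1 s.
2. the tall plate stands home on the viewer, let go and still (distance between tall_plate and viewer_seat below 0.018 m and y of tall_plate in the frame of viewer between -0.052 and -0.028 m and angle between tall_plate's own z axis and vertical between 0.34 and 0.54 rad and x of tall_plate_top in the frame of viewer above 0.012 m and angle between the y axis of tall_plate and the y axis of viewer, either way round below 0.1 rad and contact force between the fingers and tall_plate below 0.1 N and linear speed of tall_plate below 0.02 m/s and value of joint switch below 0.5 rad), for 0.3 s.
3. the lever is swung fully over (value of joint switch above 0.88 rad), for 0.1 s.
At the end, for the whole second after the job is handed in: Tall plate on the viewer's ledge within 18 mm of the seat (12 mm sideways), leaning back 0.34-0.54 rad, width within 0.10 rad of the panel's, let go, still; lever over 0.88 rad; short plates within 12 mm of their starts; amber bottles standing (distance between tall_plate and viewer_seat below 0.018 m and y of tall_plate in the frame of viewer between -0.052 and -0.028 m and angle between tall_plate's own z axis and vertical between 0.34 and 0.54 rad and x of tall_plate_top in the frame of viewer above 0.012 m and angle between the y axis of tall_plate and the y axis of viewer, either way round below 0.1 rad and contact force between the fingers and tall_plate below 0.1 N and linear speed of tall_plate below 0.02 m/s and value of joint switch above 0.88 rad and distance of each of short_plate_a, short_plate_b from where it was at the start of the episode below 0.012 m and angle between each of amber_bottle_a, amber_bottle_b's own z axis and vertical below 0.4 rad); the robot touches nothing.
It fails at once if a short plate is disturbed (moved more than 12 mm) (not (distance of short_plate_a from where it was at the start of the episode below 0.012 m) or not (distance of short_plate_b from where it was at the start of the episode below 0.012 m)).
It fails at once if an amber bottle is knocked over (tilts more than 0.4 rad) (not (angle between amber_bottle_a's own z axis and vertical below 0.4 rad) or not (angle between amber_bottle_b's own z axis and vertical below 0.4 rad)).
It fails at once if the tall plate is dropped (faster than 0.6 m/s while the fingers do not hold it) (linear speed of tall_plate above 0.6 m/s and contact force between the fingers and tall_plate below 0.05 N).
It also fails if it takes over 48 s, if anything falls off the work surface, if the arm or the gripper's body presses on something with over 40 N, if the wrist force passes 120 N, or if a joint passes its speed limit or range.

## Working session

There is one attempt and no reset: what is moved stays moved. The work goes in short steps, Python scripts to look and compute and a tool call to move; the robot and the scene stay as the last step left them, time stands still between calls to the robot, and variables do not carry over. Pictures are saved under pics/ and viewed, at most 10 in all, crops included, and the job is handed in when it is done.

Besides the shell and the picture viewer there is one more tool, called after "Emit:" by a JSON object that holds its "fn" and its "kwargs". apply_moves: Moves the arm, as the interface text tells. Its arguments: {"type":"object","properties":{"commands":{"type":"array"},"newtons":{"type":"number"}},"required":["commands"]}

```bash
mkdir -p pics
cat > h.py <<'E'
import numpy as np, cv2
from cell import observe, imaging, arm
from scipy.spatial.transform import Rotation as R
def snap(n):
    s=observe(); im,d=imaging.get_image(n); p=imaging.camera_params(n)
    if n=="wrist":
        T=np.eye(4); T[:3,:3]=R.from_rotvec(s["ee_rot"]).as_matrix(); T[:3,3]=s["position"]
        T=T@np.array(p["tool_from_camera"]); o,r=T[:3,3],T[:3,:3]
    else: o,r=np.array(p["origin"]),np.array(p["rotation"])
    return im,d,np.array(p["camera_matrix"]),o,r
def cloud(d,K,o,r):
    v,u=np.mgrid[:d.shape[0],:d.shape[1]]
    c=np.stack([(u-K[0,2])/K[0,0]*d,-(v-K[1,2])/K[1,1]*d,-d],-1)
    return c@r.T+o
E
python3 - <<'E'
from h import *
print(observe(), arm.grasp_offset)
for n in("scene","side"):
    im,d,K,o,r=snap(n); print(n,imaging.camera_params(n))
    np.savez(n+"0.npz",im=im,d=d,K=K,o=o,r=r)
    cv2.imwrite(f"pics/{n}0.png",im[...,::-1])
E
```

```text
{'clock': 0.0, 'joints': array([-0.1025599 ,  0.43520182,  0.02496542,  1.57409242, -0.01166374,
        1.13401413, -0.07513298]), 'dq': array([ 1.11882685e-03, -1.44894514e-03,  6.08340266e-05,  5.95220304e-05,
        1.81459590e-03, -9.88253227e-04, -4.90397372e-04]), 'joint_efforts': array([ 3.89017032e-04, -6.67853522e+01,  9.84863900e-01, -3.14464223e+01,
       -6.05165795e-02,  4.27553023e-02,  1.12382318e-04]), 'position': array([ 6.24482857e-01, -5.69505219e-05,  2.25959829e-01]), 'ee_rot': array([-2.22087825e+00, -2.22051629e+00,  1.83235187e-03]), 'force': array([-0.72253784, -0.2678171 , -0.21056463]), 'ft_torque': array([-0.01913073,  0.04421065, -0.04161099]), 'gripper_force': 0.0, 'width': 0.9981924024509616} 0.0188
scene {'camera_matrix': array([[359.12074036,   0.        , 257.14033094],
       [  0.        , 359.12074036, 190.75995903],
       [  0.        ,   0.        ,   1.        ]]), 'origin': array([1.1613123 , 0.23516409, 0.94957045]), 'rotation': array([0.46733069, 0.73941941, 1.93606658])}
side {'camera_matrix': array([[370.61759755,   0.        , 251.99085879],
       [  0.        , 370.61759755, 195.39583311],
       [  0.        ,   0.        ,   1.        ]]), 'origin': array([0.13878997, 0.53577063, 0.72150666]), 'rotation': array([ 0.28240248, -1.08397845, -2.44682188])}
```

```bash
sed -i 's/np.array(p\["rotation"\])/R.from_rotvec(p["rotation"]).as_matrix()/' h.py
```

```text
(no output)
```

View pics/scene0.png

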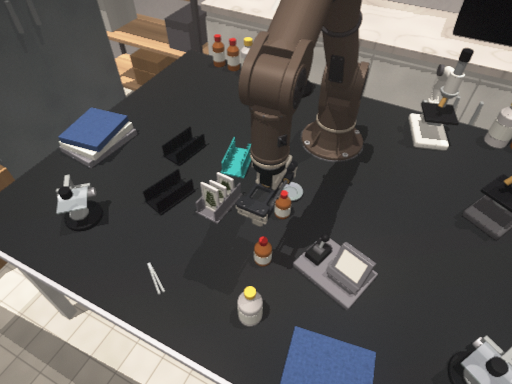

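View pics/side0.png

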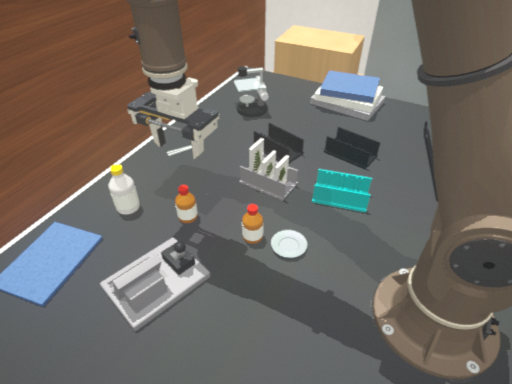

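Scene view: rack with three plates at about (218,198), viewer at (335,268) with its lever at (320,247), bottles at (283,205) and (263,252). In the side view the rack is at (268,178) and the viewer at (155,280), with the bottles at (186,205) and (253,225).

Run:
```python
from h import *
for n,boxes in(("scene",dict(rack=(190,165,245,222),b1=(270,188,296,220),b2=(250,234,275,268),view=(290,230,385,305))),("side",dict(rack=(236,136,302,200),b1=(172,182,202,226),b2=(240,202,268,246),view=(98,230,212,322)))):
    z=np.load(n+"0.npz"); p=imaging.camera_params(n); o=p["origin"]; r=R.from_rotvec(p["rotation"]).as_matrix()
    P=cloud(z["d"],z["K"],o,r); np.save(n+"P.npy",P)
    for k,(a,b,c,e) in boxes.items():
        m=P[b:e,a:c].reshape(-1,3); I=z["im"][b:e,a:c].reshape(-1,3).astype(int)
        ok=(m[:,2]>0.006)&(m[:,2]<.2); 
        if k[0]=='b':
            red=(I[:,0]>120)&(I[:,1]<40)
            print(n,k,"cap",m[red].mean(0).round(3),red.sum()); continue
        m=m[ok]
        if k=="rack":
            for lo,hi in((.006,.056),(.085,.105),(.112,.14)):
                q=m[(m[:,2]>lo)&(m[:,2]<hi)]
                if len(q)>4: print(n,k,lo,len(q),"box",cv2.minAreaRect(q[:,:2].astype(np.float32)),np.percentile(q,[2,98],axis=0).round(3).tolist())
            print(np.histogram(m[:,2],np.arange(0,.16,.01)))
        else:
            q=m[(m[:,2]>.013)&(m[:,2]<.026)]
            print(n,k,len(q),cv2.minAreaRect(q[:,:2].astype(np.float32)))
            dark=(I[ok].max(1)<60)&(m[:,2]>.06)
            print("knob",m[dark].mean(0).round(3),np.percentile(m[dark],[2,98],axis=0).round(3).tolist())
    if 1:
        m=P[...,2]; 
        h=np.clip(m*2000,0,255).astype(np.uint8)
        a,b,c,e=boxes["rack"]; A,B,C,E=boxes["view"]
        t=[cv2.resize(z["im"][y0:y1,x0:x1],(400,300),interpolation=cv2.INTER_CUBIC) for x0,y0,x1,y1 in((a,b,c,e),(A,B,C,E))]
        np.save(n+"t.npy",np.hstack(t))
cv2.imwrite("pics/crops.png",np.vstack([np.load("scenet.npy"),np.load("sidet.npy")])[...,::-1])
```

```text
scene rack 0.006 1031 box ((0.4650842547416687, -0.26732194423675537), (0.2710419297218323, 0.18707458674907684), 25.93362045288086) [[0.327, -0.349, 0.006], [0.579, -0.186, 0.055]]
scene rack 0.085 230 box ((0.5037136673927307, -0.23137250542640686), (0.06523439288139343, 0.09541957825422287), 85.94097137451172) [[0.458, -0.262, 0.085], [0.55, -0.199, 0.104]]
scene rack 0.112 98 box ((0.5465834736824036, -0.23451021313667297), (0.06483082473278046, 0.009661981835961342), 85.21320343017578) [[0.541, -0.266, 0.113], [0.552, -0.203, 0.132]]
(array([229, 324, 128, 127, 136, 176, 131,  88,  82, 100, 115,  31,  50,
        25,   0]), array([0.  , 0.01, 0.02, 0.03, 0.04, 0.05, 0.06, 0.07, 0.08, 0.09, 0.1 ,
       0.11, 0.12, 0.13, 0.14, 0.15]))
scene b1 cap [ 0.454 -0.023  0.101] 4
scene b2 cap [ 0.637 -0.001  0.106] 13
scene view 1442 ((0.5734044909477234, 0.20311038196086884), (0.19981706142425537, 0.1534467190504074), 71.79915618896484)
knob [0.539 0.148 0.097] [[0.528, 0.137, 0.085], [0.547, 0.158, 0.104]]
side rack 0.006 1889 box ((0.5321312546730042, -0.31691116094589233), (0.1688797
[... 281 characters left out ...]
ide rack 0.112 96 box ((0.5481282472610474, -0.23314540088176727), (0.06289801001548767, 0.01062481477856636), 87.19306945800781) [[0.542, -0.263, 0.113], [0.554, -0.203, 0.131]]
(array([345, 352, 314, 332, 334, 417, 157, 113,  90, 125, 112,  31,  65,
         9,   0]), array([0.  , 0.01, 0.02, 0.03, 0.04, 0.05, 0.06, 0.07, 0.08, 0.09, 0.1 ,
       0.11, 0.12, 0.13, 0.14, 0.15]))
side b1 cap [nan nan nan] 0
side b2 cap [nan nan nan] 0
side view 2271 ((0.6422052979469299, 0.1818661391735077), (0.1999959945678711, 0.29167768359184265), 71.899169921875)
knob [0.527 0.155 0.09 ] [[0.525, 0.149, 0.089], [0.531, 0.159, 0.092]]<stdin>:10: RuntimeWarning: Mean of empty slice.
  ret = um.true_divide(
```

View pics/crops.png

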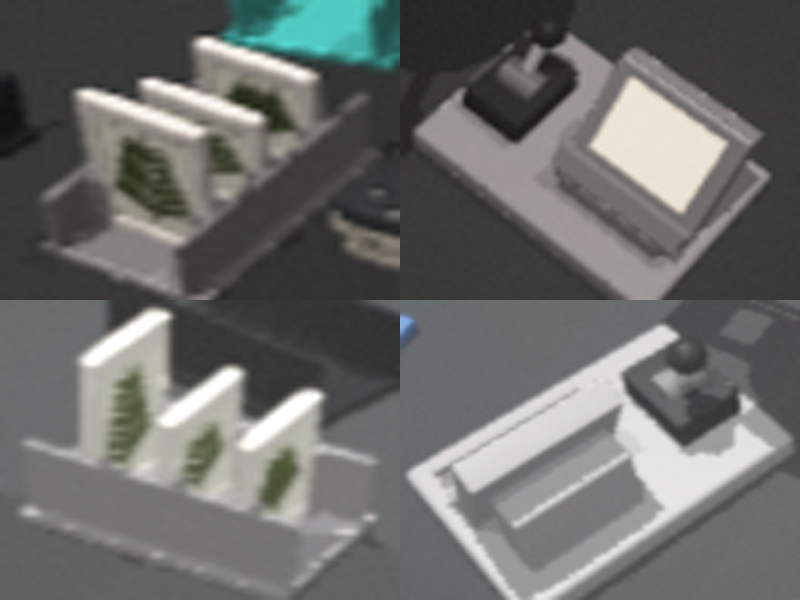

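The tall plate is the one at larger x: top centre about (0.547,-0.234,0.128), rack yaw about -4°. The viewer centre is (0.573,0.203), yaw about 162°, and the knob position agrees with that. I'll move above the plate next.

Emit:
{"fn": "apply_moves", "kwargs": {"commands": [[45, -0.26, -0.78, 0, -0.028], [45, -0.26, -0.78, 0, -0.028], [45, -0.26, -0.78, 0, -0.028], [45, -0.26, -0.78, 0, -0.028], [45, -0.26, -0.78, 0, -0.028], [45, 0, 0, 0, 0], [45, 0, 0, 0, 0]], "newtons": 15}}

```text
clock: 0.98
position: [0.547, -0.2334, 0.2264]
ee_rot: [-2.297, -2.142, -0.0]
force: [-0.5, 0.2, 1.3]
width: 0.448
gripper_force: 0.0
```

Run:
```python
from h import *
im,d,K,o,r=snap("wrist"); P=cloud(d,K,o,r); cv2.imwrite("pics/w1.png",im[...,::-1])
print(observe()["position"],observe()["width"])
for lo,hi in((.115,.14),(.09,.11)):
    m=(P[...,2]>lo)&(P[...,2]<hi)&(im.min(-1)>120)
    n,l,s,c=cv2.connectedComponentsWithStats(m.astype(np.uint8))
    for i in range(1,n):
        if s[i,4]>60:
            q=P[l==i]; print(lo,s[i],q.mean(0).round(4),cv2.minAreaRect(q[:,:2].astype(np.float32)))
```

```text
[ 0.54735397 -0.23266961  0.22644551] 0.44913474021007904
0.115 [251 150  11  83 829] [ 0.5463 -0.2321  0.1287] ((0.546417772769928, -0.2338506430387497), (0.06344179064035416, 0.0076297870837152), 85.96743774414062)
0.09 [150 146  17  75 958] [ 0.4635 -0.2266  0.0994] ((0.4623992145061493, -0.2275724709033966), (0.06383628398180008, 0.008783695288002491), 85.4342041015625)
0.09 [200 146  13  75 810] [ 0.5049 -0.2294  0.1001] ((0.5042228698730469, -0.23089873790740967), (0.0639423131942749, 0.008194084279239178), 85.48157501220703)
```

View pics/w1.png

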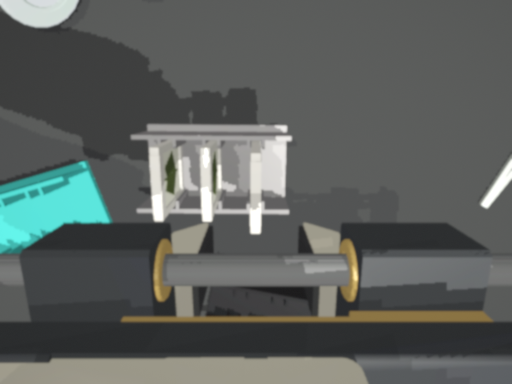

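The wrist picture shows the three plates at columns 156, 206 and 255; the tall one is at 255, midway between the fingers. The tall plate is at (0.546,-0.234), top 0.128, and the short plates' tops are at 0.100. I'll go down to z 0.106, grip, and lift.

Emit:
{"fn": "apply_moves", "kwargs": {"commands": [[45, -0.01, -0.01, -0.7, 0], [45, 0, 0, -0.7, 0], [45, 0, 0, -0.4, 0], [45, 0, 0, -0.2, 0], [45, 0, 0, 0, 0], [5, 0, 0, 0, 0], [5, 0, 0, 0, 0], [5, 0, 0, 0, 0], [5, 0, 0, 0, 0], [5, 0, 0, 0, 0]], "newtons": 20}}

```text
clock: 2.28
position: [0.5467, -0.2348, 0.1071]
ee_rot: [2.297, 2.142, 0.001]
force: [-0.4, 0.7, 2.8]
width: 0.085
gripper_force: 20.0
```

Emit:
{"fn": "apply_moves", "kwargs": {"commands": [[5, 0, 0, 0.2, 0], [5, 0, 0, 0.3, 0], [5, 0, 0, 0.4, 0], [5, 0, 0, 0.5, 0], [5, 0, 0, 0.6, 0], [5, 0, 0, 0.4, 0], [5, 0, 0, 0, 0]]}}

```text
clock: 3.15
position: [0.5473, -0.2351, 0.2532]
ee_rot: [2.295, 2.14, 0.003]
force: [-0.5, -0.5, -1.4]
width: 0.086
gripper_force: 20.0
```

Emit:
{"fn": "apply_moves", "kwargs": {"commands": [[5, 0.1, 0.6, 0, -0.07], [5, 0.13, 0.9, 0, -0.07], [5, 0.13, 0.9, 0, -0.07], [5, 0.13, 0.9, 0, -0.07], [5, 0.13, 0.9, 0, -0.07], [5, 0.13, 0.9, 0, -0.07], [5, 0.1, 0.6, 0, -0.07], [5, 0, 0.3, 0, 0], [5, 0, 0, 0, 0], [5, 0, 0, 0, 0]]}}

```text
clock: 4.4
position: [0.5974, 0.1229, 0.2506]
ee_rot: [2.544, 1.842, -0.002]
force: [1.3, -0.4, -0.5]
width: 0.084
gripper_force: 20.0
```

Run:
```python
from h import *
im,d,K,o,r=snap("wrist"); P=cloud(d,K,o,r); cv2.imwrite("pics/w2.png",im[...,::-1])
s=observe();print(s["position"],s["ee_rot"],s["width"])
np.savez("w2.npz",im=im,P=P)
m=(P[...,2]>.013)&(P[...,2]<.027)&(P[...,0]>.45)&(P[...,1]>.06)&(P[...,0]<.75)
n,l,st,c=cv2.connectedComponentsWithStats(m.astype(np.uint8))
q=P[m]; print(st[1:][st[1:,4]>100], cv2.minAreaRect(q[:,:2].astype(np.float32)))
# points in viewer frame
a=np.deg2rad(161.8); X=np.array([np.cos(a),np.sin(a)]); Y=np.array([-X[1],X[0]])
v=P[...,:2]-[.5734,.2031]; vx=v@X; vy=v@Y
w=(im.min(-1)>150)&(P[...,2]>.04)&(abs(vy+.04)<.05)&(abs(vx)<.05)
print("window",w.sum(),vx[w].mean(),vy[w].mean(),np.percentile(vy[w],[1,99]))
for y0 in(-.08,-.06,-.02,0):
    k=(abs(vy-y0)<.004)&(abs(vx)<.06)&(P[...,2]>.03)&(P[...,2]<.14)
    print(y0,sorted([(round(1e3*float(a)),round(1e3*float(b))) for a,b in zip(vx[k],P[...,2][k])])[::max(1,k.sum()//40)])
```

```text
[0.59750023 0.12285941 0.25071473] [ 2.54405233e+00  1.84162010e+00 -1.09715639e-03] 0.08305355902602828
[[  136     0   146   188 10821]] ((0.572465717792511, 0.20337128639221191), (0.19719743728637695, 0.15040504932403564), 71.97590637207031)
window 8723 0.005233600267352943 -0.03888679143748801 [-0.08485352  0.00759007]
-0.08 [(-39, 44), (-38, 47), (-37, 50), (-35, 53), (-34, 56), (-33, 59), (-32, 61), (-30, 59), (-29, 59), (-26, 44), (-25, 45), (-23, 43), (-22, 44), (-20, 41), (-19, 42), (-17, 40), (-16, 40), (-14, 41), (-13, 44), (-12, 48), (-11, 50), (-10, 53), (-8, 55), (-7, 56), (-6, 60), (-5, 62), (-4, 64), (-3, 67), (-2, 69), (-1, 71), (0, 72), (1, 75), (2, 77), (3, 80), (4, 82), (5, 85), (7, 86), (8, 91), (10, 93), (12, 100), (49, 73), (51, 75)]
-0.06 [(-40, 43), (-38, 50), (-35, 55), (-32, 60), (-30, 59), (-26, 45), (-23, 43), (-20, 41), (-17, 40), (-14, 42), (-12, 48), (-10, 54), (-7, 57), (-6, 63), (-4, 67), (-1, 70), (0, 76), (2, 78), (4, 83), (6, 85), (7, 89), (9, 92), (10, 96), (12, 99), (13, 103), (15, 104), (16, 107), (18, 109), (19, 112), (20, 115), (21, 117), (23
[... 277 characters left out ...]
, 69), (0, 73), (2, 78), (3, 82), (5, 84), (6, 89), (8, 92), (10, 94), (11, 98), (13, 100), (14, 104), (15, 107), (17, 108), (18, 111), (19, 114), (21, 114), (22, 116), (24, 115), (26, 114), (28, 113), (30, 112), (32, 111), (35, 108), (37, 108), (39, 107), (51, 73)]
0 [(-39, 44), (-37, 49), (-35, 54), (-33, 59), (-31, 61), (-27, 45), (-24, 43), (-22, 43), (-19, 42), (-16, 39), (-13, 44), (-11, 49), (-9, 54), (-7, 60), (-5, 62), (-3, 66), (-1, 70), (0, 74), (2, 79), (4, 81), (6, 85), (7, 89), (9, 91), (10, 95), (12, 97), (13, 101), (14, 104), (16, 106), (17, 109), (18, 112), (20, 113), (21, 115), (23, 114), (25, 114), (27, 113), (29, 113), (31, 112), (33, 111), (36, 108), (37, 109), (51, 70)]
```

View pics/w2.png

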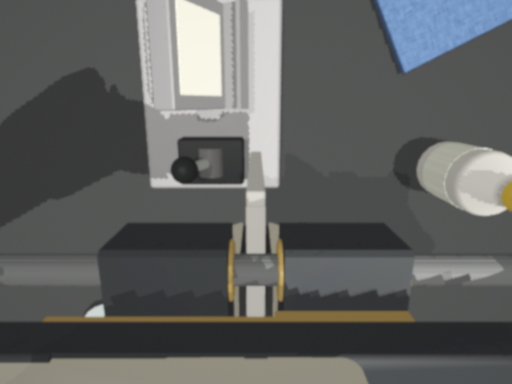

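The picture shows the viewer straight ahead, the knob at (184,170) and the plate held at column 256. The panel/ledge profile agrees with the given geometry within 1 mm. The target TCP is (0.606,0.2334).

Emit:
{"fn": "apply_moves", "kwargs": {"commands": [[5, 0.04, 0.5, 0, 0], [5, 0.04, 0.6, 0, 0], [5, 0.04, 0.5, 0, 0], [5, 0.023, 0.24, 0, 0], [5, 0, 0, -0.3, 0], [5, 0, 0, -0.3, 0], [5, 0, 0, 0, 0], [5, 0, 0, 0, 0]]}}

```text
clock: 5.45
position: [0.6064, 0.2351, 0.2151]
ee_rot: [2.543, 1.844, 0.0]
force: [-0.1, -0.1, 0.1]
width: 0.087
gripper_force: 20.0
```

Emit:
{"fn": "apply_moves", "kwargs": {"commands": [[5, 0, 0, -0.3, 0], [5, 0, 0, -0.3, 0], [5, 0, 0, -0.25, 0], [5, 0, 0, -0.15, 0], [5, 0, 0, -0.1, 0], [5, 0, 0, 0, 0], [5, 0, 0, 0, 0]]}}

```text
clock: 6.32
position: [0.6063, 0.2359, 0.1493]
ee_rot: [2.542, 1.845, 0.002]
force: [-0.1, -0.0, -0.3]
width: 0.085
gripper_force: 20.0
```

Run:
```python
from h import *
im,d,K,o,r=snap("side"); s=observe();print(s["position"],s["force"])
im2=snap("scene")[0]
a=cv2.resize(im[190:310,90:250],(800,600),interpolation=3); a=cv2.resize(a,(400,300)); b=cv2.resize(im2[180:300,280:440],(400,300),interpolation=3)
cv2.imwrite("pics/p3.png",np.hstack([a,b])[...,::-1])
```

```text
[0.60636418 0.23595712 0.14936123] [ 0.05754523  0.26655333 -0.27894209]
```

View pics/p3.png

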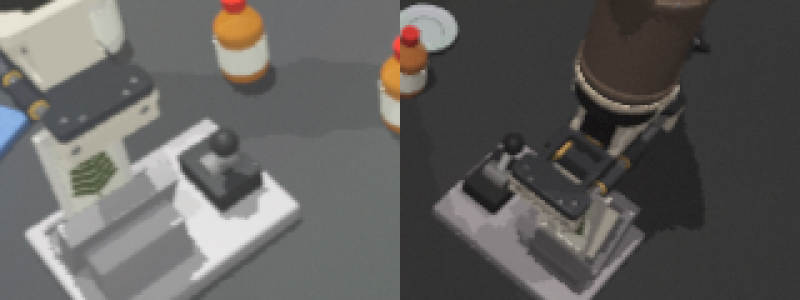

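The plate stands upright over the ledge, in front of the panel, with no contact force. I'll descend in small steps.

Emit:
{"fn": "apply_moves", "kwargs": {"commands": [[5, 0, 0, -0.035, 0], [5, 0, 0, -0.035, 0], [5, 0, 0, -0.03, 0], [5, 0, 0, 0, 0]]}}

```text
clock: 6.92
position: [0.6058, 0.2357, 0.1425]
ee_rot: [-2.542, -1.845, 0.001]
force: [0.2, -0.4, -0.6]
width: 0.085
gripper_force: 20.0
```

Emit:
{"fn": "apply_moves", "kwargs": {"commands": [[5, 0, 0, -0.017, 0], [5, 0, 0, 0, 0]]}}

```text
clock: 7.18
position: [0.606, 0.2358, 0.1417]
ee_rot: [2.542, 1.845, -0.0]
force: [-1.4, 0.0, -1.2]
width: 0.086
gripper_force: 20.0
```

Emit:
{"fn": "apply_moves", "kwargs": {"commands": [[5, 0, 0, -0.012, 0], [5, 0, 0, 0, 0]]}}

```text
clock: 7.42
position: [0.6061, 0.2358, 0.1412]
ee_rot: [2.542, 1.845, 0.001]
force: [0.5, -0.4, 2.4]
width: 0.084
gripper_force: 20.0
```

Emit:
{"fn": "apply_moves", "kwargs": {"commands": [[5, 0, 0, -0.012, 0], [5, 0, 0, 0, 0]]}}

```text
clock: 7.68
position: [0.6064, 0.2359, 0.1412]
ee_rot: [2.542, 1.845, 0.002]
force: [-0.2, -0.9, 6.9]
width: 0.086
gripper_force: 20.0
```

Contact is at about 7 N. I'll open slightly so the plate leans on the rear finger, then ease it back.

Emit:
{"fn": "apply_moves", "kwargs": {"commands": [[12, 0, 0, 0, 0], [14, 0, 0, 0, 0], [17, 0, 0, 0, 0], [20, 0, 0, 0, 0], [20, 0, 0, 0, 0], [20, -0.04, 0.013, 0, 0], [20, -0.06, 0.02, 0, 0], [20, -0.08, 0.026, 0, 0], [20, -0.08, 0.026, 0, 0], [20, 0, 0, 0, 0]]}}

```text
clock: 8.93
position: [0.5899, 0.2412, 0.1404]
ee_rot: [-2.542, -1.846, 0.0]
force: [0.0, -0.4, 0.4]
width: 0.198
gripper_force: 0.1
```

Run:
```python
from h import *
im,d,K,o,r=snap("side"); s=observe();print(s["position"],s["force"],s["gripper_force"])
im2=snap("scene")[0]
a=cv2.resize(im[190:310,90:250],(400,300),interpolation=3); b=cv2.resize(im2[180:300,280:440],(400,300),interpolation=3)
cv2.imwrite("pics/p4.png",np.hstack([a,b])[...,::-1])
```

```text
[0.59020672 0.24105077 0.14039765] [-0.50976088  0.24897043  0.49844237] 0.051137417285644915
```

View pics/p4.png

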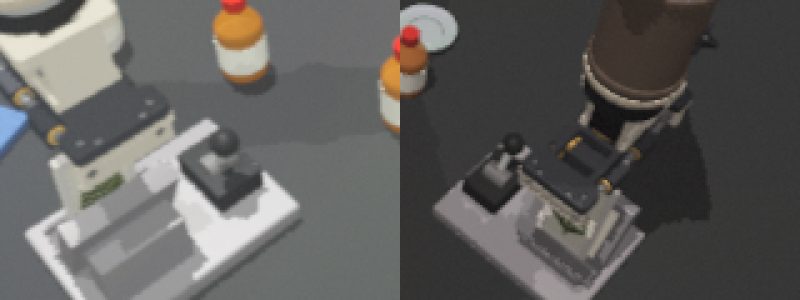

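It works: the plate is leaning back on the rear finger. I'll continue.

Emit:
{"fn": "apply_moves", "kwargs": {"commands": [[20, -0.08, 0.026, 0, 0], [20, -0.08, 0.026, 0, 0], [21, -0.08, 0.026, 0, 0], [22, -0.08, 0.026, 0, 0], [23, -0.08, 0.026, 0, 0], [24, -0.07, 0.022, 0, 0], [24, 0, 0, 0, 0], [24, 0, 0, 0, 0]]}}

```text
clock: 10.02
position: [0.5624, 0.2499, 0.1403]
ee_rot: [2.542, 1.845, 0.0]
force: [1.0, -0.0, -1.3]
width: 0.24
gripper_force: 0.0
```

Emit:
{"fn": "apply_moves", "kwargs": {"commands": [[35, 0, 0, 0, 0], [50, 0, 0, 0, 0], [50, 0, 0, 0.1, 0], [50, 0, 0, 0.3, 0], [50, 0, 0, 0.5, 0], [50, 0, 0, 0.5, 0], [50, 0, 0, 0.5, 0], [50, 0, 0, 0, 0]]}}

```text
clock: 11.02
position: [0.5637, 0.2508, 0.2584]
ee_rot: [2.542, 1.845, 0.01]
force: [0.0, 0.2, -0.7]
width: 0.499
gripper_force: 0.0
```

Run:
```python
from h import *
a_=np.deg2rad(161.9); X=np.array([np.cos(a_),np.sin(a_)]); Y=np.array([-X[1],X[0]])
ims=[]
print(observe()["position"])
for n in("side","scene"):
    im,d,K,o,r=snap(n);ims.append(im); P=cloud(d,K,o,r); v=P[...,:2]-[.5734,.2031]; vx=v@X; vy=v@Y; z=P[...,2]
    k=(z>.119)&(z<.16)&(vx>0)&(vx<.06)&(vy>-.1)&(vy<.03)&(im.min(-1)>100)
    print(n,k.sum(),"top vx,vy range",np.percentile(vx[k],[2,50,98]).round(4),np.percentile(vy[k],[2,98]).round(4),"z",np.percentile(z[k],[2,98]).round(4),cv2.minAreaRect(np.float32(np.c_[vx,vy] if 0 else np.c_[vx[k],vy[k]])))
    q=(z>.05)&(z<.15)&(abs(vy+.04)<.025)&(vx>-.026)&(vx<.05)&(im.min(-1)>90)
    if n=="scene" and q.sum()>20:
        A=np.c_[z[q],vy[q],np.ones(q.sum())]; f=np.linalg.lstsq(A,vx[q],rcond=None)[0]; print("lean",np.arctan(f[0]),"twist",f[1])
cv2.imwrite("pics/p5.png",np.hstack([cv2.resize(ims[0][190:310,90:250],(400,300),interpolation=3),cv2.resize(ims[1][180:300,280:440],(400,300),interpolation=3)])[...,::-1])
```

```text
[0.56368199 0.25078776 0.25844413]
side 250 top vx,vy range [0.0172 0.0284 0.0328] [-0.0725 -0.0105] z [0.1209 0.1514] ((0.024747472256422043, -0.0411960743367672), (0.0640728771686554, 0.02009202353656292), 86.008056640625)
scene 274 top vx,vy range [0.0144 0.0238 0.0332] [-0.0709 -0.0092] z [0.1208 0.1523] ((0.023990046232938766, -0.03994223102927208), (0.06379014253616333, 0.02172633819282055), 89.68681335449219)
lean 0.4463855368086026 twist -0.0014165002607963786
```

View pics/p5.png

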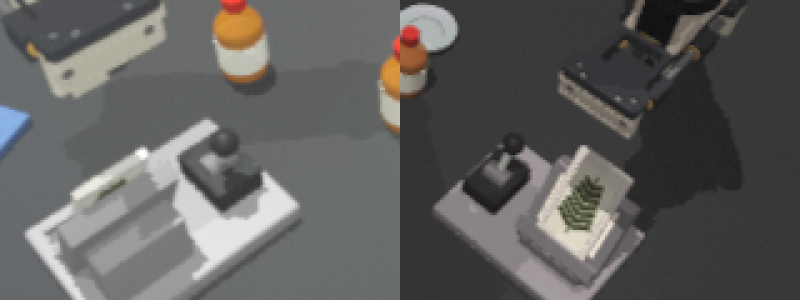

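The plate is home: lean 0.446 rad, centred at y ≈ -40 mm, no twist. Next I'll shut the fingers and go to the robot side of the lever.

Emit:
{"fn": "apply_moves", "kwargs": {"commands": [[0, -0.34, -0.36, 0, 0], [0, -0.34, -0.36, 0, 0], [0, -0.34, -0.36, 0, 0], [0, -0.34, -0.36, 0, 0], [0, 0, 0, -0.5, 0], [0, 0, 0, -0.7, 0], [0, 0, 0, -0.7, 0], [0, 0, 0, -0.6, 0], [0, 0, 0, -0.4, 0], [0, 0, 0, 0, 0], [0, 0, 0, 0, 0]]}}

```text
clock: 12.5
position: [0.4808, 0.1637, 0.0809]
ee_rot: [2.542, 1.845, 0.001]
force: [0.9, 0.4, 0.5]
width: 0.005
gripper_force: 0.0
```

Emit:
{"fn": "apply_moves", "kwargs": {"commands": [[0, 0.11, -0.036, 0, 0], [0, 0.11, -0.036, 0, 0], [0, 0.11, -0.036, 0, 0], [0, 0.11, -0.036, 0, 0], [0, 0.11, -0.036, 0, 0], [0, 0.11, -0.036, 0, 0], [0, 0.11, -0.036, 0, 0], [0, 0.11, -0.036, 0, 0], [0, 0, 0, 0, 0]]}}

```text
clock: 13.62
position: [0.5341, 0.1458, 0.0801]
ee_rot: [2.543, 1.844, 0.0]
force: [-0.9, -0.5, 0.6]
width: 0.006
gripper_force: 0.0
```

```bash
cat > knob.py <<'E'
from h import *
a_=np.deg2rad(161.9); X=np.array([np.cos(a_),np.sin(a_)]); Y=np.array([-X[1],X[0]])
s=observe(); print(s["position"],s["force"],"tool vx,vy",(s["position"][:2]-[.5734,.2031])@np.c_[X,Y])
for n in("side","scene"):
    im,d,K,o,r=snap(n); P=cloud(d,K,o,r); v=P[...,:2]-[.5734,.2031]; vx=v@X; vy=v@Y; z=P[...,2]
    k=(z>.074)&(z<.11)&(abs(vx)<.05)&(abs(vy-.065)<.02)&(im.max(-1)<90)
    print(n,k.sum(),vx[k].mean(),vy[k].mean(),np.percentile(vx[k],[2,98]),z[k].max()) if k.sum() else print(n,0)
E
python3 knob.py
```

```text
[0.53406388 0.14583262 0.08005273] [-0.85892136 -0.48682857  0.58019884] tool vx,vy [0.01959797 0.06665435]
side 0
scene 11 0.0026360513801450955 0.055229643820605336 [-0.01357373  0.02771021] 0.10212410385504067
```

Emit:
{"fn": "apply_moves", "kwargs": {"commands": [[0, 0.08, -0.026, 0, 0], [0, 0.08, -0.026, 0, 0], [0, 0.04, -0.013, 0, 0], [0, 0, 0, 0, 0]]}}

```text
clock: 14.22
position: [0.5457, 0.1422, 0.0803]
ee_rot: [2.543, 1.845, 0.0]
force: [0.5, -0.0, -0.5]
width: 0.006
gripper_force: 0.0
```

```bash
python3 knob.py
```

```text
[0.54571939 0.14222933 0.08025699] [ 0.46686627 -0.03692528 -0.53316161] tool vx,vy [0.00739977 0.06645824]
side 7 -0.018918678353384673 0.053679919968424014 [-0.02541395 -0.01329239] 0.09263322186338008
scene 15 -0.006459840995263259 0.055448500713233796 [-0.02368741  0.01675822] 0.0968751510390109
```

Emit:
{"fn": "apply_moves", "kwargs": {"commands": [[0, 0.04, -0.013, 0, 0], [0, 0.03, -0.01, 0, 0], [0, 0, 0, 0, 0]]}}

```text
clock: 14.7
position: [0.5497, 0.141, 0.0802]
ee_rot: [-2.542, -1.845, 0.0]
force: [-0.5, 0.8, 0.3]
width: 0.004
gripper_force: 0.3
```

Emit:
{"fn": "apply_moves", "kwargs": {"commands": [[0, 0.04, -0.013, 0, 0], [0, 0, 0, 0, 0]]}}

```text
clock: 14.95
position: [0.5502, 0.1409, 0.0799]
ee_rot: [-2.54, -1.845, 0.004]
force: [-6.6, 2.1, 3.8]
width: 0.005
gripper_force: 3.9
```

```bash
python3 knob.py
```

```text
[0.55017539 0.14085702 0.07992252] [-6.56645634  2.06032544  3.76199999] tool vx,vy [0.00273793 0.06637827]
side 8 -0.021691193244646058 0.05341689521279929 [-0.0282447  -0.01613768] 0.09169482451502942
scene 19 -0.013391143262816929 0.05553931692950169 [-0.03076556  0.00780689] 0.09774504554169128
```

Force jumped to 7 N where the end stop is expected. I'll back off, raise and verify.

Emit:
{"fn": "apply_moves", "kwargs": {"commands": [[0, -0.1, 0.033, 0, 0], [0, -0.3, 0.1, 0, 0], [0, -0.4, 0.13, 0, 0], [0, -0.4, 0.13, 0, 0], [0, 0, 0, 0.6, 0], [0, 0, 0, 0.8, 0], [0, 0, 0, 0.8, 0], [0, -0.5, 0, 0.3, 0], [0, 0, 0, 0, 0]]}}

```text
clock: 16.18
position: [0.4496, 0.1643, 0.232]
ee_rot: [2.541, 1.846, 0.005]
force: [-0.2, -0.3, -0.5]
width: 0.006
gripper_force: 0.0
```

```bash
python3 knob.py
python3 - <<'E'
from h import *
a=snap("side")[0]; b=snap("scene")[0]
cv2.imwrite("pics/p6.png",np.hstack([cv2.resize(a[130:310,90:330],(400,300),interpolation=3),cv2.resize(b[150:300,200:400],(400,300),interpolation=3)])[...,::-1])
E
```

```text
[0.44963248 0.16427865 0.23202614] [-0.23885653 -0.34964797 -0.50427019] tool vx,vy [0.10558209 0.07535196]
side 77 -0.020048832692641082 0.06213888096631943 [-0.02929695 -0.01282478] 0.10158308792512138
scene 65 -0.026693718735918828 0.06267848361054504 [-0.03603168 -0.01430362] 0.10131172408184552
```

View pics/p6.png

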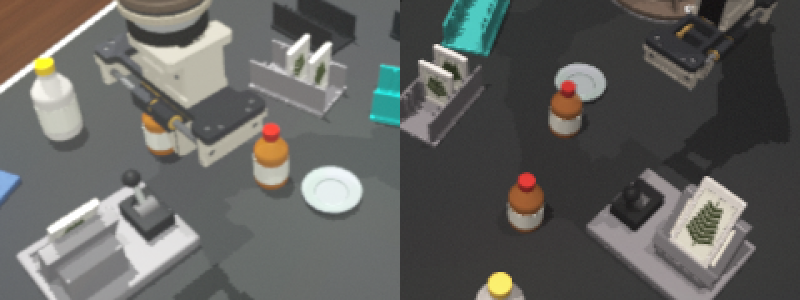

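The knob's far edge is at -36 mm (a fully-over lever gives -37), the plate is home, both bottles are standing, and both short plates are in their slots.

```bash
python3 -c "
from cell import arm
print(arm.sign_off())"
```

```text
the job is handed in; nothing more can be done
None
```

The job is handed in, with no verdict returned: my last measurements show the tall plate home on the viewer ledge (lean 0.446 rad, centred), the lever fully over, both short plates in their slots and both bottles standing.

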